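# Open the child-resistant rinse-aid bottle

## Task

Open the child-resistant bottle on the kitchen counter: press its cap down until it bottoms out and, keeping it pressed, turn it anticlockwise until it is free; do not force it. Lift the cap off and set it down the right way up in the middle of the round cork coaster, without dropping it, and leave it there; do not disturb the other things on the counter.

Things in the scene. Friction and masses are not known exactly. Their poses are not given: they have to be found in the camera images.
- bottle: amber bottle with a white plastic neck, fixed to the counter on a round brass foot 120 mm across; body 94 mm across, shoulder 108 mm up, neck top 146 mm up. Origin at the centre of its underside, z up along the neck; its x axis is parallel to the cap's grip bar while the cap is locked. It bears 35 N at most: press slowly, no further once bottomed out, nor turn hard against catch or stop.
- cap_seat (a point): point on the bottle's axis 135 mm above its underside, level with the lower rim of the locked cap. Three lugs inside the cap are held by a catch in the neck: the cap turns only when pressed down far enough, 3 to 13 mm below rest; this differs from bottle to bottle and is not to be seen in the poses. 2 mm deeper it bottoms out hard on a collar.
- neck_top (a point): centre of the neck's top, 146 mm up. A sprung white valve disc there pushes the cap up with 4 N at rest, plus 0.3 N per mm pressed (under 9 N until it bottoms out). Held down, the cap turns anticlockwise (seen from above) to a firm stop 65 degrees from locked; from 53 degrees on it can leave upwards, so turn about 60. The valve then lifts it 4 mm; 20 mm up it is clear.
- cap_grip (a point): centre of the grip bar on the grey cap, a round cup open below, 66 mm across, 61 mm high over all, 70 g: skirt and disc 33 mm high, on the disc an upright bar 52 mm long (along x), 12 mm thick (y), 28 mm high. The point is on the cap's axis, 14 mm above the disc and 14 mm below the bar's top; z up. Fingers astride the bar may press with their tips on the disc.
- cap: the cap; origin at the centre of its lower rim, on which it stands when set down, 47 mm below cap_grip; same axes
- coaster_top (a point): centre of the upper face of the round cork coaster, 110 mm across, 10 mm thick, lying loose and level on the counter left or right of the bottle (a square cork coaster, 100 mm wide, lies on the other side and is not the one)
- square_coaster: square cork coaster, bystander, 100 x 100 x 10 mm; origin at the centre of its underside
- soap: capped amber soap bottle, bystander, 60 mm across, 150 mm high; origin at the centre of its underside
- canister: white stoneware canister, bystander, 94 mm across, 98 mm high; origin at the centre of its underside
- mug: blue mug, bystander, 76 mm across, 85 mm high; origin at the centre of its underside
- spatula: spatula with wooden handle and steel blade lying on the counter, bystander, about 260 mm long; origin on its underside
- spice: small spice jar with brass lid, bystander, 48 mm across, 75 mm high; origin at the centre of its underside
- bowl: white bowl, bystander, 110 mm across, 45 mm high; origin at the centre of its underside

How it is judged:
By the outcome, as a careful person would: the job done as asked, in the order asked, and still so for the second after the job is handed in, with the robot touching nothing.
It also fails if it takes over 70 s, if anything falls off the work surface, if the arm or the gripper's body presses on something with over 40 N, if the wrist force passes 120 N, or if a joint passes its speed limit or range.

## Robot

A 6-joint arm with a two-finger parallel gripper is mounted at the origin on the work surface. World frame = base frame: x ahead of the robot, y to its left, z up, the work surface at z = 0. Lengths are in m, angles in rad, forces in N, time in s.
With the tool pointing down it reaches from about 0.35 to 0.85 m from the base axis. Payload 8.1 kg.
Tool frame: the origin (TCP) lies midway between the tips of the shut fingers; the grasp point (between the pads) lies 19 mm behind it (robot.grip_point_offset is the distance from the TCP to the grasp point, in m); z points along the fingers, y is the line along which they close (so a half turn about z gives the same grasp; the last joint's range is limited). The gripper opens to 93 mm and grips with 3 to 60 N. Pads are 15 mm wide; open, the fingers measure 128 mm over their backs; the gripper's body (75 mm by 188 mm) begins 65 mm behind the grasp point.
Start: joints at [-1.316, 0.13, 1.488, -0, 1.523, -0.085], TCP at [0.2, -0.566, 0.219] pointing down, gripper open.
Joint ranges: [-2.96, 2.96], [-0.89, 2.26], [0.02, 2.5], [-1.34, 4.48], [0, 2.73], [-2.66, 2.66]. Speed limits (rad/s): [2.39, 2.39, 2.79, 3.14, 3.14, 3.14].

## Interface

Orientations are given as a rotation vector (axis times angle).
In Python, from plant import robot, read_camera, job gives the robot as it stands.
- The arm moves only by the shell command python3 -m inch 'ROWS' [FORCE]. ROWS is JSON, one flat list of numbers, 5 for each row, row after row: the shift along the world's x, y, z in mm, then the turn about the world's z in degrees, then the opening in per cent of the stroke, from 0 (shut) to 100 (fully open). In form: [dx, dy, dz, yaw, hand, dx, dy, dz, yaw, hand, ...]. A call has 1 to 10 rows; each row is the pose to reach, as a shift and turn from the pose commanded when the call began; what a row does not reach only later rows make up. A row lasts 1/12 s, in which the tool goes at most 41.7 mm and 7.16 degrees, less where a joint would pass 70% of its speed; a pose out of reach is approached as far as the arm can. A call with a gripper value outside its range is refused whole. The fingers move at their own pace and stop on an object; FORCE is the grip in N (left out, the last holds). Time passes only in rows, so rows that repeat a pose let the fingers close. It gives the time, the measured TCP pose, the force, the opening and the grip force at its end, in the units of the state.
- robot.read_state(): the state, without advancing time (a new reading comes with each control period).
- read_camera(name): name is "side" or "top" or "wrist"; returns a dict with "image" (400x640x3 uint8, blue, green, red), "K" (3x3 intrinsics, pixels), "D" ([k1, k2, p1, p2, k3] as OpenCV has them; the pictures are not rectified), "extrinsics" (4x4, takes a point from world to camera coordinates); the wrist camera has in their place "mount" (4x4, takes a point from camera to tool coordinates, whose origin is the TCP and whose axes are the flange's). Camera axes: x right, y down, z forward; pixel columns grow to the right and rows downward; lengths in m; the calibration is good to about 2 mm. A picture is of the moment at which its call begins: read the wrist's pose just before it. There is no depth.
- job.close_job(): hands the job in; it is judged then, once.
The state is a dict: "t": time; "q": joint angles; "dq": joint speeds; "joint_torque": joint torques, N m; "tool_pos": TCP position; "orientation": TCP orientation; "force": force on the tool from outside, world axes, zero at the start; "wrist_torque": the same for the moment, N m; "opening": finger opening in m; "gripper_force": force on a finger pad.
Only numpy, scipy, OpenCV 4.12 (cv2) and the standard library are available. Lean on these libraries where they do the work, as an engineer would, in place of code of your own. Each camera call takes 0.05 s, during which the arm holds its last target. There are 200 camera calls.

## Working session

There is one attempt and no reset: what is moved stays moved. The work goes in short steps, Python scripts to look and compute and a shell command to move; the robot and the scene stay as the last step left them, time stands still between calls to the robot, and variables do not carry over. Pictures are saved under pics/ and viewed, at most 10 in all, crops included, and the job is handed in when it is done.

```bash
mkdir -p pics; cat > h.py <<'E'
import numpy as np, cv2
from plant import robot, read_camera, job
from scipy.spatial.transform import Rotation as R
def pose(st):
    T=np.eye(4);T[:3,:3]=R.from_rotvec(st["orientation"]).as_matrix();T[:3,3]=st["tool_pos"];return T
def cam(n):
    s=robot.read_state();c=read_camera(n)
    E=np.array(c["extrinsics"]) if "extrinsics" in c else np.linalg.inv(pose(s)@np.array(c["mount"]))
    return c["image"],np.array(c["K"]),np.array(c["D"],float),E
def ray(px,z,K,D,E):
    u=cv2.undistortPoints(np.array(px,float).reshape(-1,1,2),K,D).reshape(-1,2)
    Rm=E[:3,:3];o=-Rm.T@E[:3,3];d=np.c_[u,np.ones(len(u))]@Rm
    return o+d*((z-o[2])/d[:,2])[:,None]
def proj(p,K,D,E):
    return cv2.projectPoints(np.array(p,float).reshape(-1,1,3),cv2.Rodrigues(E[:3,:3])[0],E[:3,3],K,D)[0].reshape(-1,2)
E
python3 - <<'E'
from h import *
for n in("top","side"):
    im,K,D,E=cam(n); cv2.imwrite(f"pics/{n}0.png",im); print(n,np.round(-E[:3,:3].T@E[:3,3],3),np.round(E[2,:3],2))
E
```

```text
top [3.650e-01 1.000e-03 1.154e+00] [ 0.2  -0.02 -0.98]
side [ 0.45  -0.655  0.763] [ 0.13  0.72 -0.68]
```

View pics/top0.png

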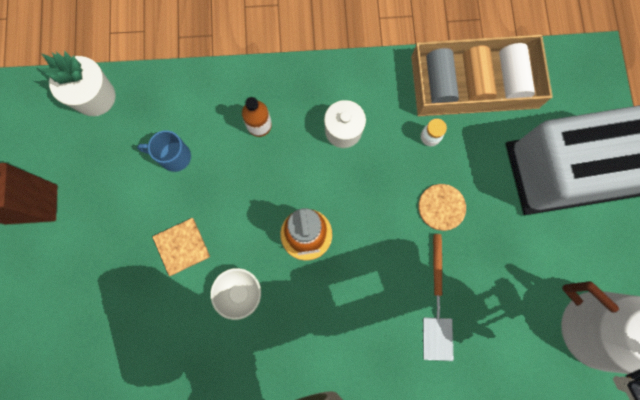

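View pics/side0.png

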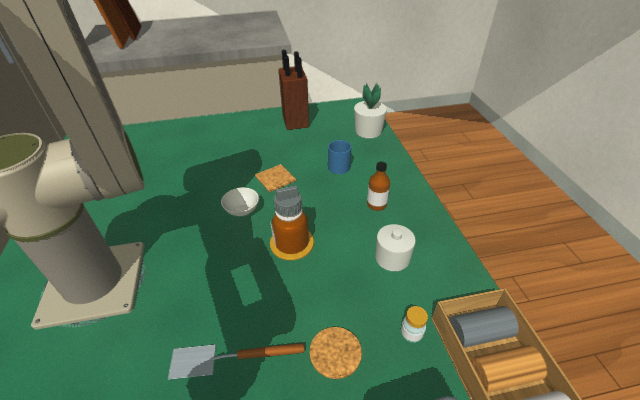

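The top view shows the bottle at about (306,230), the round coaster at (442,207) and the square one at (181,246). The bar runs roughly along image rows.

```bash
python3 - <<'E'
from h import *
for n,c0 in(("top",(442,207)),("side",(335,352))):
    im,K,D,E=cam(n); hsv=cv2.cvtColor(im,cv2.COLOR_BGR2HSV)
    m=((hsv[...,0]<28)&(hsv[...,1]>60)&(hsv[...,2]>120)).astype(np.uint8)
    k=np.zeros_like(m);cv2.circle(k,c0,36 if n=="side" else 28,1,-1);m&=k
    if n=="side": m[:, :308]=0
    m=cv2.morphologyEx(m,cv2.MORPH_OPEN,np.ones((7,7)))
    c=max(cv2.findContours(m,0,1)[0],key=cv2.contourArea).reshape(-1,2)
    W=ray(c,.01,K,D,E)[:,:2].astype(np.float32); (x,y),r=cv2.minEnclosingCircle(W); print(n,"coaster",round(x,4),round(y,4),r)
im,K,D,E=cam("top"); 
print("foot left/right/bottom",ray([(281,235),(332,235),(306,259)],.008,K,D,E).round(3).tolist())
print("cap disc", ray([(305,224)],.17,K,D,E).round(3), "bar",ray([(303,212),(307,236)],.196,K,D,E).round(3).tolist())
cv2.imwrite("pics/crop.png",cv2.resize(im[190:275,255:355],None,fx=6,fy=6,interpolation=2))
E
```

```text
top coaster 0.5502 -0.3008 0.05595087260007858
side coaster 0.5491 -0.3055 0.05620858445763588
foot left/right/bottom [[0.509, 0.08, 0.008], [0.501, -0.038, 0.008], [0.449, 0.025, 0.008]]
cap disc [[0.507 0.02  0.17 ]] bar [[0.527, 0.022, 0.196], [0.48, 0.017, 0.196]]
```

View pics/crop.png

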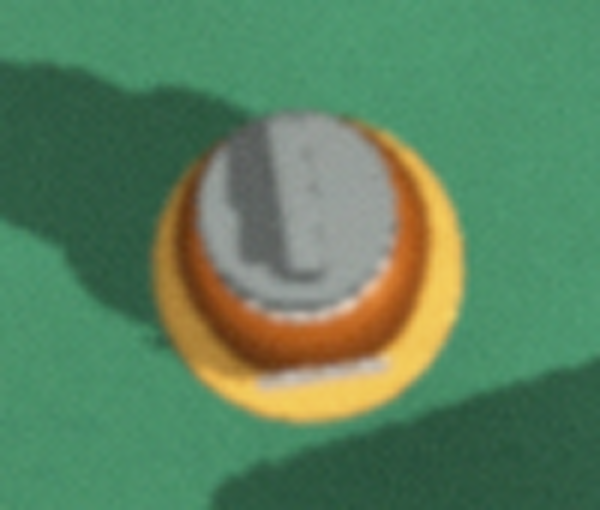

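```bash
python3 - <<'E'
from h import *
s=robot.read_state();print(pose(s)[:3].round(3),s["opening"],s["t"],s["force"])
E
python3 -m inch '[0,0,100,0,100,0,0,100,0,100,0,0,100,0,100,75,180,120,0,100,250,580,120,0,100,250,580,120,0,100,250,580,120,0,100,250,580,120,0,100,250,580,120,0,100,250,580,120,0,100]'
```

```text
[[ 0.943  0.333 -0.     0.2  ]
 [ 0.333 -0.943  0.001 -0.565]
 [ 0.    -0.001 -1.     0.218]] 0.09302187897646091 0.25 [ 0.55180237 -0.31506042  0.33025524]
t: 1.08
tool_pos: [0.3153, -0.2961, 0.3296]
orientation: [3.096, 0.53, 0.0]
force: [1.2, 0.3, -1.0]
opening: 0.0932
gripper_force: 0.0
```

```bash

python3 -m inch '[180,310,30,-14,100,180,310,30,-14,100,180,310,30,-14,100,180,310,30,-14,100,180,310,30,-14,100,180,310,30,-14,100,180,310,30,-14,100,180,310,30,-14,100,180,310,30,-14,100,180,310,30,-14,100]'
python3 - <<'E'
from h import *
s=robot.read_state();print(pose(s)[:3].round(3),np.round(s["q"],2),s["t"],np.round(s["force"],2))
im,K,D,E=cam("wrist");cv2.imwrite("pics/w1.png",im)
print(proj([(.505,.02,.196),(.531,.022,.196),(.505,.02,.168)],K,D,E).round(0).tolist())
E
```

```text
t: 1.92
tool_pos: [0.4969, 0.0178, 0.3593]
orientation: [-3.135, -0.159, -0.001]
force: [0.6, -0.8, -0.9]
opening: 0.0932
gripper_force: 0.0
[[ 0.995  0.101  0.     0.497]
 [ 0.101 -0.995  0.002  0.018]
 [ 0.001 -0.002 -1.     0.359]] [-0.07 -0.16  1.52  0.    1.78  1.4 ] 1.9167 [ 0.57 -0.77 -0.85]
[[317.0, 171.0], [318.0, 144.0], [317.0, 166.0]]
```

View pics/w1.png

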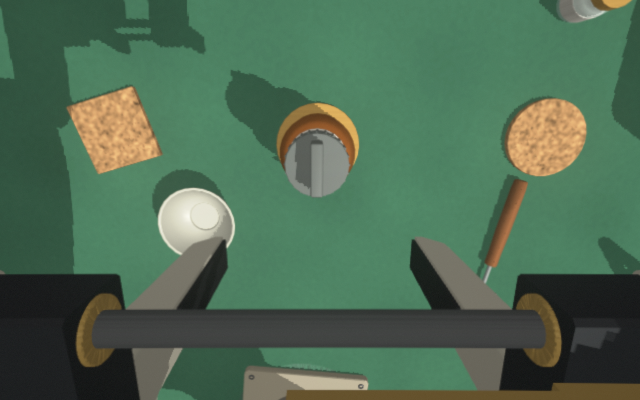

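The wrist view shows the bar from about (317,141) to (317,196), nearly aligned with the image columns. I'll measure it from a settled frame.

```bash
python3 - <<'E'
from h import *
s=robot.read_state();print(pose(s)[:3].round(3),np.round(s["q"],2),np.round(s["dq"],3),s["t"])
im,K,D,E=cam("wrist")
c=cv2.resize(im[115:210,265:370],None,fx=6,fy=6,interpolation=2);cv2.imwrite("pics/w2.png",c)
for nm,c0,c1,z in(("coaster",500,590,.01),):
    hsv=cv2.cvtColor(im,cv2.COLOR_BGR2HSV);m=((hsv[...,0]<28)&(hsv[...,1]>60)&(hsv[...,2]>120)).astype(np.uint8)
    m[:,:c0]=0;m[:,c1:]=0;m[:90]=0;m[180:]=0
    m=cv2.morphologyEx(m,cv2.MORPH_OPEN,np.ones((13,13)))
    q=max(cv2.findContours(m,0,1)[0],key=cv2.contourArea).reshape(-1,2)
    print(nm,cv2.minEnclosingCircle(ray(q,z,K,D,E)[:,:2].astype(np.float32)))
np.savez("w2.npz",K=K,D=D,E=E)
E
```

```text
[[ 0.995  0.101 -0.001  0.496]
 [ 0.101 -0.995  0.001  0.015]
 [-0.001 -0.001 -1.     0.359]] [-0.07 -0.16  1.53  0.    1.78  1.4 ] [-0.07  -0.038  0.036 -0.027  0.013 -0.046] 1.9667
coaster ((0.5485730171203613, -0.3022920787334442), 0.05546583980321884)
```

View pics/w2.png

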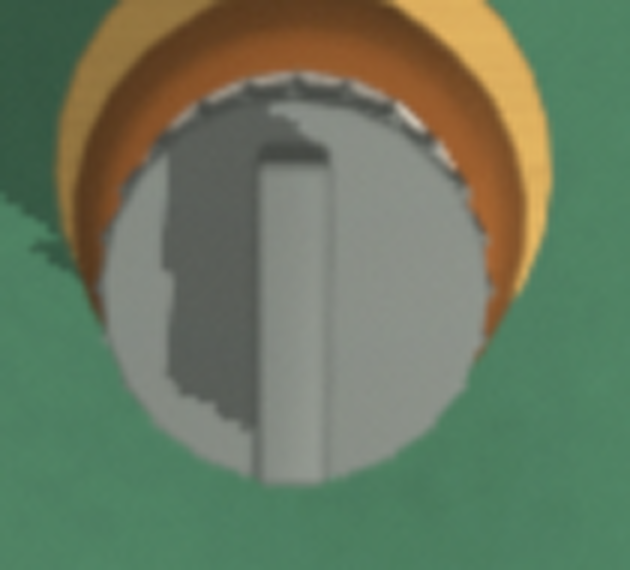

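```bash
python3 - <<'E'
from h import *
w=np.load("w2.npz");K,D,E=w["K"],w["D"],w["E"]
f=lambda p:np.array(p)/6+[265-.42,115-.42]
c=ray(f([(258,165),(330,163),(325,482),(262,483)]),.196,K,D,E)
print(c.round(4).tolist(),c.mean(0).round(4)); a=(c[0]+c[1])/2-(c[2]+c[3])/2
print("len,yaw",np.hypot(*a[:2]),np.degrees(np.arctan2(a[1],a[0])))
d=ray(f([(102,290),(490,290),(297,100),(297,486)]),.168,K,D,E);print(d.round(4).tolist())
s=robot.read_state();T=pose(s);print(s["tool_pos"],np.degrees(np.arctan2(T[1,0],T[0,0])),s["t"])
E
```

```text
[[0.5303, 0.0284, 0.196], [0.5317, 0.0174, 0.196], [0.4812, 0.0131, 0.196], [0.48, 0.0231, 0.196]] [0.5058 0.0205 0.196 ]
len,yaw 0.05067222957992469 5.442369220162631
[[0.5033, 0.0533, 0.168], [0.5099, -0.0121, 0.168], [0.5381, 0.0235, 0.168], [0.4723, 0.0171, 0.168]]
[0.49525997 0.01340959 0.35912995] 5.669790501114015 2.0167
```

```bash

python3 -m inch '[10,7,-40,0,70,10,7,-80,0,70,10,7,-110,0,70,10,7,-135,0,70,10,7,-150,0,60,10,7,-150,0,60,10,7,-150,0,60,10,7,-150,0,60]' 
python3 - <<'E'
from h import *
s=robot.read_state();T=pose(s);print(s["tool_pos"],np.degrees(np.arctan2(T[1,0],T[0,0])),s["t"],np.round(s["dq"],3),s["opening"])
E
```

```text
t: 2.68
tool_pos: [0.5056, 0.018, 0.2113]
orientation: [3.138, 0.148, 0.003]
force: [-0.5, 0.0, 0.7]
opening: 0.0559
gripper_force: 0.0
[0.50562875 0.01804956 0.21126602] 5.397732455194707 2.6833 [ 0.008 -0.005 -0.021  0.001 -0.004  0.003] 0.05592411274500774
```

```bash

python3 -m inch '[0,2.5,-20,0,60,0,2.5,-32,0,60,0,2.5,-37,0,60,0,2.5,-38,0,60,0,2.5,-39,0,60,0,2.5,-39,0,60,0,2.5,-39,0,60]' 
python3 - <<'E'
from h import *
s=robot.read_state();T=pose(s);print(s["tool_pos"],np.degrees(np.arctan2(T[1,0],T[0,0])),s["t"],np.round(s["force"],1))
E
```

```text
t: 3.27
tool_pos: [0.5056, 0.0214, 0.1714]
orientation: [3.138, 0.15, 0.002]
force: [-0.5, -0.4, 0.6]
opening: 0.0558
gripper_force: 0.0
[0.50555509 0.02142761 0.17140947] 5.472093825128303 3.2667 [-0.5 -0.4  0.6]
```

```bash

python3 -m inch '[0,0,0,0,15,0,0,0,0,11,0,0,0,0,10,0,0,0,0,10,0,0,0,0,8,0,0,0,0,0,0,0,0,0,0,0,0,0,0,0,0,0,0,0,0,0,0,0,0,0]' 25
python3 - <<'E'
from h import *
s=robot.read_state();print(s["tool_pos"],np.round(s["force"],1),np.round(s["wrist_torque"],2),s["opening"])
E
```

```text
t: 4.1
tool_pos: [0.5051, 0.0215, 0.1706]
orientation: [-3.138, -0.15, -0.0]
force: [-0.0, 0.8, 0.5]
opening: 0.0115
gripper_force: 25.0
[0.50506483 0.0214968  0.17055711] [-0.   0.8  0.5] [0.08 0.04 0.03] 0.011476155408907722
```

```bash

python3 -m inch '[0,0,-0.5,0,0,0,0,-1,0,0,0,0,-1.5,0,0,0,0,-2,0,0,0,0,-2.5,0,0,0,0,-3,0,0,0,0,-3.5,0,0,0,0,-4,0,0,0,0,-4,0,0,0,0,-4,0,0]'
python3 - <<'E'
from h import *
s=robot.read_state();print(s["tool_pos"],np.round(s["force"],1),s["opening"])
E
```

```text
t: 4.93
tool_pos: [0.5051, 0.0215, 0.1666]
orientation: [3.138, 0.15, 0.0]
force: [-1.3, -1.4, 4.7]
opening: 0.012
gripper_force: 25.0
[0.50511287 0.02145299 0.16657057] [-1.3 -1.4  4.7] 0.011961075149154407
```

```bash
for i in 1; do
python3 -m inch '[0,0,-0.5,0,0,0,0,-1,0,0,0,0,-1,0,0]' ; done | egrep 'tool_pos|force'
python3 -m inch '[0,0,-0.5,0,0,0,0,-1,0,0,0,0,-1,0,0]' | egrep 'tool_pos|force'
```

```text
tool_pos: [0.5051, 0.0214, 0.1655]
force: [-1.6, -0.8, 3.7]
gripper_force: 25.0
tool_pos: [0.5051, 0.0215, 0.1645]
force: [-2.2, -0.5, 4.6]
gripper_force: 25.0
```

```bash

python3 -m inch '[0,0,-0.5,0,0,0,0,-1,0,0,0,0,-1,0,0]' | egrep 'tool_pos|force'
```

```text
tool_pos: [0.5051, 0.0215, 0.1635]
force: [-1.8, -1.8, 5.2]
gripper_force: 25.0
```

```bash

python3 -m inch '[0,0,-0.5,0,0,0,0,-1,0,0,0,0,-1,0,0]' | egrep 'tool_pos|force'
```

```text
tool_pos: [0.5051, 0.0214, 0.1626]
force: [-2.7, -1.5, 5.2]
gripper_force: 25.0
```

```bash

python3 -m inch '[0,0,-0.5,0,0,0,0,-1,0,0,0,0,-1,0,0]' | egrep 'tool_pos|force'
```

```text
tool_pos: [0.5051, 0.0215, 0.1616]
force: [-1.3, -0.5, 5.7]
gripper_force: 25.0
```

```bash

python3 -m inch '[0,0,-0.5,0,0,0,0,-1,0,0,0,0,-1,0,0]' | egrep 'tool_pos|force'
```

```text
tool_pos: [0.5052, 0.0215, 0.1612]
force: [-4.2, -0.7, 9.3]
gripper_force: 25.0
```

```bash

python3 -m inch '[0,0,-0.5,0,0,0,0,-1,0,0,0,0,-1,0,0]' | egrep 'tool_pos|force'
```

```text
tool_pos: [0.5053, 0.0215, 0.1612]
force: [-7.8, -0.4, 16.6]
gripper_force: 25.0
```

Bottomed out at about 16 N. I'll ease off slightly and test the turn gently.

```bash

python3 -m inch '[-0.3,0,0.4,0,0,-0.3,0,0.4,1,0,-0.3,0,0.4,2,0,-0.3,0,0.4,4,0,-0.3,0,0.4,6,0,-0.3,0,0.4,6,0]' 
python3 - <<'E'
from h import *
s=robot.read_state();T=pose(s);print(np.degrees(np.arctan2(T[1,0],T[0,0])),np.round(s["wrist_torque"],2))
E
```

```text
t: 7.18
tool_pos: [0.5057, 0.0215, 0.1613]
orientation: [3.125, 0.317, 0.004]
force: [-1.0, -0.4, 10.0]
opening: 0.0119
gripper_force: 25.0
11.597128384899362 [ 0.02  0.37 -0.  ]
```

```bash

python3 -m inch '[0,0,0,3,0,0,0,0,7,0,0,0,0,11,0,0,0,0,15,0,0,0,0,19,0,0,0,0,23,0,0,0,0,26,0,0,0,0,28,0,0,0,0,28,0]' 
python3 - <<'E'
from h import *
s=robot.read_state();T=pose(s);print(np.degrees(np.arctan2(T[1,0],T[0,0])),np.round(s["wrist_torque"],2))
E
```

```text
t: 7.93
tool_pos: [0.5059, 0.0218, 0.1613]
orientation: [2.955, 1.064, 0.004]
force: [0.6, 0.4, 9.7]
opening: 0.0116
gripper_force: 25.0
39.61477845089941 [0.16 0.12 0.01]
```

```bash

python3 -m inch '[0,0,0,3,0,0,0,0,7,0,0,0,0,11,0,0,0,0,15,0,0,0,0,19,0,0,0,0,22,0,0,0,0,24,0,0,0,0,25.5,0,0,0,0,25.5,0,0,0,0,25.5,0]' 
python3 - <<'E'
from h import *
s=robot.read_state();T=pose(s);print(np.degrees(np.arctan2(T[1,0],T[0,0])),np.round(s["wrist_torque"],2))
E
```

```text
t: 8.77
tool_pos: [0.5058, 0.0217, 0.1612]
orientation: [2.649, 1.687, 0.004]
force: [-0.0, 0.3, 10.9]
opening: 0.0117
gripper_force: 25.0
64.9872719966603 [ 0.05  0.28 -0.  ]
```

```bash

python3 -m inch '[0,0,1,0,0,0,0,3,0,0,0,0,5,0,0,0,0,8,0,0,0,0,11,0,0,0,0,14,0,0,0,0,17,0,0,0,0,20,0,0,0,0,22,0,0,0,0,22,0,0]' 
python3 - <<'E'
from h import *
s=robot.read_state();T=pose(s);print(np.degrees(np.arctan2(T[1,0],T[0,0])),np.round(s["wrist_torque"],2))
E
```

```text
t: 9.6
tool_pos: [0.5043, 0.0216, 0.182]
orientation: [-2.649, -1.687, 0.001]
force: [-0.8, -0.6, 0.4]
opening: 0.0118
gripper_force: 25.0
64.96713465236856 [-0.01 -0.09 -0.02]
```

```bash

python3 -m inch '[0,0,20,0,0,0,0,45,0,0,0,0,70,0,0,0,0,90,0,0,5,-20,100,0,0,10,-45,100,0,0,15,-75,100,0,0,20,-105,100,0,0,25,-135,100,0,0,30,-165,100,0,0]' 
python3 -m inch '[5,-30,0,0,0,10,-60,0,0,0,12,-90,0,0,0,14,-120,0,0,0,15,-145,0,0,0,15,-158,0,0,0,15,-158,0,0,0,15,-158,-10,0,0,15,-158,-10,0,0]' 
python3 - <<'E'
from h import *
s=robot.read_state();T=pose(s);print(s["tool_pos"],np.degrees(np.arctan2(T[1,0],T[0,0])),np.round(s["dq"],2))
im,K,D,E=cam("wrist");cv2.imwrite("pics/w3.png",im)
print(proj([(.549,-.3025,.01)],K,D,E))
im,K,D,E=cam("side")
hsv=cv2.cvtColor(im,cv2.COLOR_BGR2HSV)
cv2.imwrite("pics/s3.png",im[100:400,200:500])
E
```

```text
t: 10.43
tool_pos: [0.5343, -0.1444, 0.2816]
orientation: [-2.648, -1.687, 0.001]
force: [0.0, -0.8, -0.6]
opening: 0.0118
gripper_force: 25.0
t: 11.18
tool_pos: [0.5493, -0.2998, 0.2696]
orientation: [-2.647, -1.687, 0.001]
force: [-1.1, -0.1, -2.8]
opening: 0.0119
gripper_force: 25.0
[ 0.54927663 -0.29984126  0.26960282] 65.01097372507198 [ 0.01 -0.    0.   -0.    0.02 -0.  ]
[[320.12028566 164.53751819]]
```

View pics/w3.png

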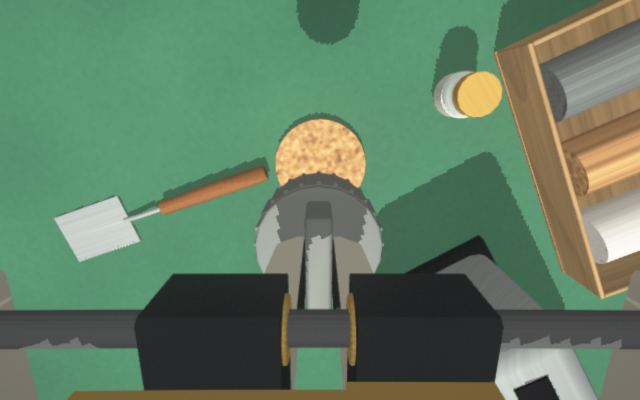

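View pics/s3.png

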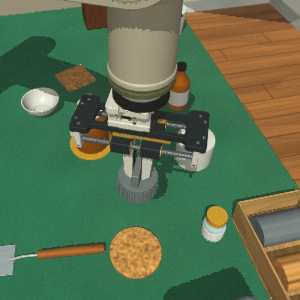

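The cap hangs level in the grip, and the coaster appears at (320,163) where predicted. I'll lower it now.

```bash

python3 -m inch '[0,-2.5,-25,0,0,0,-2.5,-55,0,0,0,-2.5,-85,0,0,0,-2.5,-115,0,0,0,-2.5,-145,0,0,0,-2.5,-170,0,0,0,-2.5,-190,0,0,0,-2.5,-205,0,0,0,-2.5,-212,0,0,0,-2.5,-212,0,0]' 
python3 -m inch '[0,0,-1,0,0,0,0,-2,0,0,0,0,-3,0,0,0,0,-4,0,0,0,0,-5,0,0,0,0,-5,0,0]'
```

```text
t: 12.12
tool_pos: [0.5488, -0.3022, 0.058]
orientation: [-2.646, -1.687, 0.002]
force: [0.5, -0.4, -0.2]
opening: 0.0119
gripper_force: 25.0
t: 12.62
tool_pos: [0.5498, -0.3041, 0.0552]
orientation: [2.65, 1.687, 0.0]
force: [-0.0, 0.3, -1.1]
opening: 0.0119
gripper_force: 25.0
```

```bash

python3 -m inch '[0,0,-1,0,0,0,0,-2,0,0,0,0,-3,0,0,0,0,-4,0,0,0,0,-4,0,0,0,0,-4,0,0]' | egrep 'pos|force'
python3 -m inch '[0,0,-0.5,0,0,0,0,-1,0,0,0,0,-1.5,0,0,0,0,-2,0,0,0,0,-2,0,0,0,0,-2,0,0]'| egrep 'pos|force'
```

```text
tool_pos: [0.5496, -0.3039, 0.0508]
force: [-0.2, 0.3, -1.0]
gripper_force: 25.0
tool_pos: [0.5497, -0.304, 0.0489]
force: [-0.4, -0.3, -0.4]
gripper_force: 25.0
```

```bash

python3 -m inch '[0,0,-0.5,0,0,0,0,-1,0,0,0,0,-1,0,0,0,0,-1,0,0]'| egrep 'pos|force'
```

```text
tool_pos: [0.5497, -0.304, 0.0479]
force: [0.5, 0.3, -1.0]
gripper_force: 25.0
```

```bash

python3 -m inch '[0,0,-0.5,0,0,0,0,-1,0,0,0,0,-1,0,0,0,0,-1,0,0]'| egrep 'pos|force'
```

```text
tool_pos: [0.5497, -0.304, 0.0469]
force: [0.3, 0.3, -1.2]
gripper_force: 25.0
```

```bash

python3 -m inch '[0,0,-0.5,0,0,0,0,-1,0,0,0,0,-1,0,0,0,0,-1,0,0]'| egrep 'pos|force'
```

```text
tool_pos: [0.5497, -0.304, 0.0459]
force: [0.6, -0.7, -0.0]
gripper_force: 25.0
```

```bash

python3 -m inch '[0,0,-0.5,0,0,0,0,-1,0,0,0,0,-1,0,0,0,0,-1,0,0]'| egrep 'pos|force'
```

```text
tool_pos: [0.5498, -0.3041, 0.0455]
force: [-3.3, 1.4, 5.3]
gripper_force: 25.0
```

Contact came at the predicted height. Now I'll release.

```bash

python3 -m inch '[0,0,0.4,0,0,0,0,0.4,0,14,0,0,0.4,0,17,0,0,0.4,0,22,0,0,0.4,0,28,0,0,0.4,0,32,0,0,0.4,0,32,0,0,0.4,0,32]'
python3 -m inch '[0,0,5,0,32,0,0,15,0,32,0,0,30,0,32,0,0,50,0,32,0,0,80,0,32,0,0,110,0,32,0,0,140,0,32,0,0,170,0,32,0,0,185,0,32,0,0,185,0,32]'
python3 - <<'E'
from h import *
im,K,D,E=cam("wrist")
p=proj([(.549,-.3025,.01)],K,D,E)[0];print(p)
cv2.imwrite("pics/w4.png",im)
im,K,D,E=cam("side");cv2.imwrite("pics/s4.png",im)
E
```

```text
t: 15.62
tool_pos: [0.5498, -0.304, 0.0453]
orientation: [-2.65, -1.687, 0.0]
force: [-0.2, -0.2, 0.1]
opening: 0.0295
gripper_force: 0.0
t: 16.45
tool_pos: [0.552, -0.3054, 0.2375]
orientation: [2.642, 1.683, 0.006]
force: [0.4, -0.3, 0.6]
opening: 0.0299
gripper_force: 0.0
[313.25190178 165.70835179]
```

View pics/w4.png

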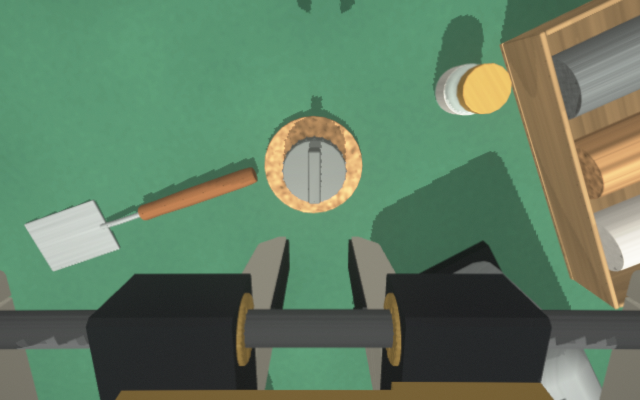

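View pics/s4.png

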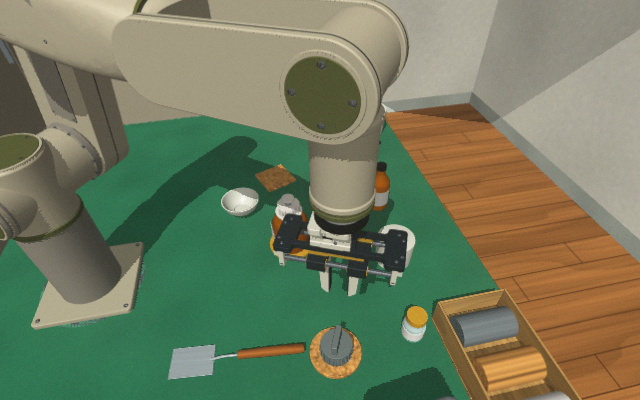

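The wrist view shows the cap upright at about (315,170), centred on the coaster at (313,165). The bottle is open, the bystanders look unmoved and the gripper is clear.

```bash
python3 -c "
from plant import job
print(job.close_job())"
```

```text
the job is handed in; nothing more can be done
None
```

The bottle is open, its cap stands upright in the middle of the round cork coaster, the other things look undisturbed, and the job was handed in after about 17 s of robot time.

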